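# Tip the bolt out of the round tube holder

## Robot

A 7-joint arm with a two-finger parallel gripper is mounted at the origin on a cart in front of the work surface, level with it; the furniture and walls round the work are solid. World frame = base frame: x ahead of the robot, y to its left, z up, the work surface at z = 0. Lengths are in m, angles in degrees, forces in N, time in s.
With the tool pointing down it reaches from about 0.425 to 0.875 m from the base axis. Payload 4.7 kg.
Tool frame: the origin (TCP) lies at the very end of the fingers, on their centre line; the grasp point (between the pads) lies 19 mm behind it; z points along the fingers, y is the direction in which the jaws open and shut (so a half turn about z gives the same grasp; the last joint's range is limited). The gripper opens to 87 mm and grips with 3 to 60 N. Pads are 19 mm wide; open, the fingers measure 117 mm over their backs; the gripper's body (75 mm by 190 mm) begins 51 mm behind the grasp point.
Start: joints at [-68.807, 18.392, -4.016, 83.108, 1.295, 78.541, -3.26], TCP at [0.226, 0.609, 0.223] pointing down, gripper open.
Joint ranges: [-163.93, 163.93], [-17.29, 119.83], [-79.2, 71.16], [3.27, 140.29], [-89.18, 269.18], [5.43, 117.66], [-154.24, 154.24]. Speed limits (degrees/s): [147.25, 147.25, 180, 180, 180, 180, 180].

## Interface

Orientations are given as [roll, pitch, yaw] about the fixed x, y, z axes, in that order (R = Rz(yaw) Ry(pitch) Rx(roll)).
In Python, from cell import * gives the robot as it stands.
- The arm moves only by the tool drive_tool, never from a script. Its argument "moves" is text: rows parted by semicolons, each of 5 numbers parted by spaces: the shift along the tool's x, y, z in m, then the turn about the tool's z in degrees, then the gripper's target within -1 to 1 (fully open at 1, half-way at 0, shut at -1). In form: x y z yaw fingers; .... A call has exactly 8 rows; each row is the pose to reach, as a shift and turn from the pose commanded when the call began, along the tool's axes at that moment; what a row does not reach only later rows make up. A row lasts 1/10 s, in which the tool goes at most 50 mm and 8.59 degrees, less where a joint would pass 70% of its speed; a pose out of reach is approached as far as the arm can. A call with a gripper value outside its range is refused whole. The fingers move at their own pace and stop on an object; "grip_force" is the grip in N (left out, the last holds). Time passes only in rows, so rows that repeat a pose let the fingers close, or fill a call up. It gives the time, the measured TCP pose, the force and the opening at its end, in the units of the state.
- get_obs(): the state, without advancing time (a new reading comes with each control period).
- read_camera(name): name is "side" or "top"; returns (picture, depth): 480x640x3 uint8, red, green, blue; 480x640 float32, m along the optical axis (not along the pixel's ray), 0 where there is no reading.
- calibration(name): a dict with "intrinsics" (3x3 intrinsics, pixels), "cam_to_world" (4x4, takes a point from camera to world coordinates). Camera axes: x right, y up, looking along -z (the intrinsics and any distortion apply to the point x, -y, -z); pixel columns grow to the right and rows downward; lengths in m; the calibration is good to about 2 mm. A picture is of the moment at which its call begins. calibration takes no time and is no camera call.
- sign_off(): hands the job in, once; it reports no verdict.
Trained networks look in the newest picture that a camera, given by its name, has taken for a name from the list of things; names that differ only in an ending like _2 or _b are one class to them, and where a whole thing is asked for, a point or a joint stands for the part that bears it (a point fixed in the world has none). Each returns a list of dicts, best first, with "conf" (0 to 1); they miss things now and then, are a little off and sometimes report something else, mostly with a low value. They report only what shows in the picture. A call takes as long as a camera call.
- search_frame(camera, name): "uv" ([column, row] in pixels, amid what is visible of it).
- pinpoint(camera, name): "uv" ([column, row] in pixels: a listed point, or the origin of a listed thing).
The state is a dict: "time_s": time; "qpos": joint angles; "joint_velocities": joint speeds; "effort": joint torques, N m; "tool_pos": TCP position; "tool_rot": TCP orientation; "force": force on the tool from outside, world axes, zero at the start; "wrist_torque": the same for the moment, N m; "grip_width": finger opening in m.
Only numpy, scipy, OpenCV 4.12 (cv2) and the standard library are available. Lean on these libraries where they do the work, as an engineer would, in place of code of your own. Each camera call takes 0.05 s, during which the arm holds its last target. There are 200 camera calls.

## Task

The bolt sits too deep in the round upright tube to be gripped. Push that tube over on its hinge, mouth steeply down over the tray of its stand, until the bolt slides out into the tray, then let the spring bring the tube back upright. Leave the square tube standing.

Things in the scene. Friction and masses are not known exactly. Their poses are not given: they have to be found in the camera images.
- round_stand: Dark steel stand of the ROUND tube, fixed. Origin on the bench straight below the hinge; x points from tube to tray (the way the tube tips), z up. Hinge axis: stand's y at z = 140 mm, between two cheeks (x +-17, y 23 to 28 each side, 152 mm high). Base 205x104x6 mm, x -35 to 170. Tray: x 32 to 166, 96 mm wide inside, floor z = 6, walls to z = 33, end wall to z = 55 mm
- round_tube (a joint): Angle (rad) of the round steel tube: 0 upright (rest), grows as its mouth tips to the stand's +x, pi/2 level, stop at 2.6 (mouth down into tray). Outer dia 36, bore 28, length 115 mm; hinge crosses it 20 mm above its bottom, mouth 95 mm from hinge. Springs back upright in about 2 s; takes 2 to 6 N at 70 mm from the hinge. The bolt slides out only well below level, past about 2.25
- bolt: Plain M12 hex bolt, 58 mm long, head 22 x 19 x 8 mm, 70 g. Origin at the centre of the head's outer face, z along the shank. At the start it stands on its head on the floor of the round tube, its end about 50 mm below the mouth
- square_tube: SQUARE steel tube, 36 x 36 mm outside, 115 mm long, with a nut in it, on a second stand of the same make and size (the two may swap places). Origin on its hinge axis 140 mm above the bench, z along the tube to its mouth 95 mm away, x the way it would tip. To be left alone

How it is judged (in metres and radians):
On the way:
1. the round tube is tipped below level (value of joint round_tube above 1.7 rad), for 0.1 s.
At the end, for the whole second after the job is handed in: the bolt rests inside the round stand's tray (anywhere between its walls), the round tube is back upright within 0.2 rad, and the square tube stands upright within 0.2 rad (x of bolt in the frame of round_stand between 0.025 and 0.17 m and y of bolt in the frame of round_stand between -0.052 and 0.052 m and z of bolt in the frame of round_stand below 0.075 m and linear speed of bolt below 0.05 m/s and value of joint round_tube below 0.2 rad and angle between square_tube's own z axis and vertical below 0.2 rad); the robot touches nothing.
It fails at once if the square tube is tipped by more than 0.6 rad (angle between square_tube's own z axis and vertical above 0.6 rad).
It also fails if it takes over 45 s, if anything falls off the work surface, if the arm or the gripper's body presses on something with over 40 N, if the wrist force passes 120 N, or if a joint passes its speed limit or range.

## Working session

There is one attempt and no reset: what is moved stays moved. The work goes in short steps, Python scripts to look and compute and a tool call to move; the robot and the scene stay as the last step left them, time stands still between calls to the robot, and variables do not carry over. Pictures are saved under pics/ and viewed, about 8 in all and at most 12, crops included, and the job is handed in when it is done.

Besides the shell and the picture viewer there is one more tool, called as name(argument=value, ...), one argument or row to a line, values as JSON. drive_tool: Moves the arm, as the interface text tells. Its arguments: {"type":"object","properties":{"moves":{"type":"string"},"grip_force":{"type":"number"}},"required":["moves"]}

```bash
mkdir -p pics
cat > h.py <<'E'
from cell import *
import numpy as np, cv2
def look(cam):
    p,d=read_camera(cam); return p,d
def world(cam,d):
    c=calibration(cam);K=np.array(c["intrinsics"]);T=np.array(c["cam_to_world"])
    v,u=np.mgrid[0:480,0:640]
    P=np.stack([(u-K[0,2])/K[0,0]*d,-(v-K[1,2])/K[1,1]*d,-d],-1)
    return P@T[:3,:3].T+T[:3,3]
E
python3 - <<'E'
from h import *
ps=[]
for c in("top","side"):
    p,d=look(c);ps.append(p);W=world(c,d);np.save(c+".npy",W)
    cv2.imwrite(f"pics/{c}0.png",p[:,:,::-1])
    cal=calibration(c);print(c,[k for k in cal],np.round(np.array(cal["cam_to_world"])[:3,3],3))
    for n in("round_stand","round_tube","square_tube","bolt"):
        for r in search_frame(c,n)[:2]:
            u,v=np.round(r["uv"]).astype(int);print(n,u,v,round(r["conf"],2),np.round(W[v,u],3))
        r=pinpoint(c,n);print("  pin",[(np.round(q["uv"]),round(q["conf"],2)) for q in r[:2]])
o=get_obs();print(o["tool_pos"],o["tool_rot"],o["time_s"])
E
```

```text
top ['intrinsics', 'cam_to_world'] [ 0.401 -0.014  0.947]
round_stand 259 216 0.89 [0.53  0.14  0.007]
  pin [(array([266., 253.]), 0.69)]
round_tube 247 244 0.62 [0.458 0.135 0.165]Traceback (most recent call last):
  File "<stdin>", line 10, in <module>
ValueError: it knows: bolt, round_stand, square_tube
```

View pics/top0.png

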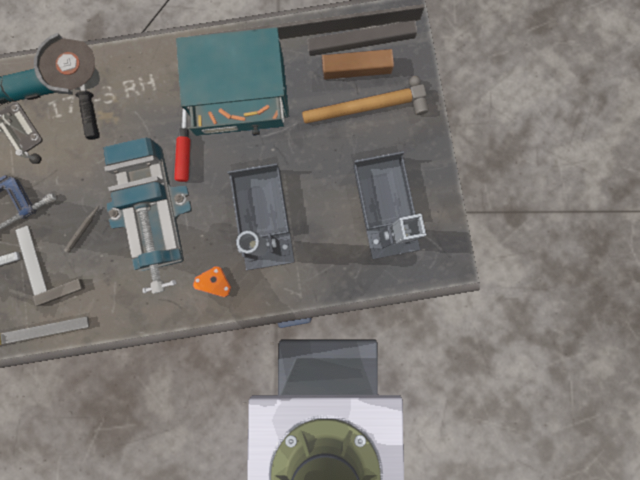

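Run:
```python
from h import *
p,d=look("side");cv2.imwrite("pics/side0.png",p[:,:,::-1])
Ws=world("side",d);np.save("side.npy",Ws)
W=np.load("top.npy")
for n in("round_stand","square_tube"):
    for c,w in(("side",Ws),):
        for r in search_frame(c,n)[:2]:
            u,v=np.round(r["uv"]).astype(int);print(n,u,v,round(r["conf"],2),np.round(w[v,u],3))
# rim of round / square tube, from top
for nm,(u0,u1,v0,v1) in {"round":(228,265,222,262),"square":(392,435,207,250)}.items():
    P=W[v0:v1,u0:u1].reshape(-1,3);P=P[P[:,2]>.222]
    if len(P): print(nm,len(P),P.min(0).round(3),P.max(0).round(3),P.mean(0).round(3))
# stand walls: z 0.02..0.06
for nm,(u0,u1,v0,v1) in {"round":(220,300,155,275),"square":(345,430,145,262)}.items():
    P=W[v0:v1,u0:u1].reshape(-1,3);P=P[(P[:,2]>.004)&(P[:,2]<.06)]
    r=cv2.minAreaRect(P[:,:2].astype(np.float32));print(nm,len(P),r,cv2.boxPoints(r).round(3).tolist())
o=get_obs();print(o["tool_pos"],o["tool_rot"],o["time_s"])
```

```text
round_stand 252 306 0.94 [0.464 0.151 0.086]
square_tube 365 149 0.74 [ 0.472 -0.13   0.196]
round 211 [ 0.401 -0.014  0.222] [0.474 0.138 0.947] [0.456 0.117 0.251]
square 276 [ 0.401 -0.166  0.222] [ 0.501 -0.014  0.947] [ 0.479 -0.143  0.247]
round 4391 ((0.5350970029830933, 0.13948339223861694), (0.25912347435951233, 0.1707874983549118), 0.14386945962905884) [[0.4050000011920929, 0.22499999403953552], [0.4059999883174896, 0.05400000140070915], [0.6650000214576721, 0.05400000140070915], [0.6639999747276306, 0.22499999403953552]]
square 4292 ((0.5589770674705505, -0.13485196232795715), (0.1818881779909134, 0.25207650661468506), 88.49999237060547) [[0.4309999942779541, -0.22200000286102295], [0.6830000281333923, -0.2290000021457672], [0.6869999766349792, -0.04699999839067459], [0.4350000023841858, -0.04100000113248825]]
[0.22641336 0.60916433 0.22231725] [-1.79975946e+02  3.22564228e-03  1.59614875e+02] 0.35
```

View pics/side0.png

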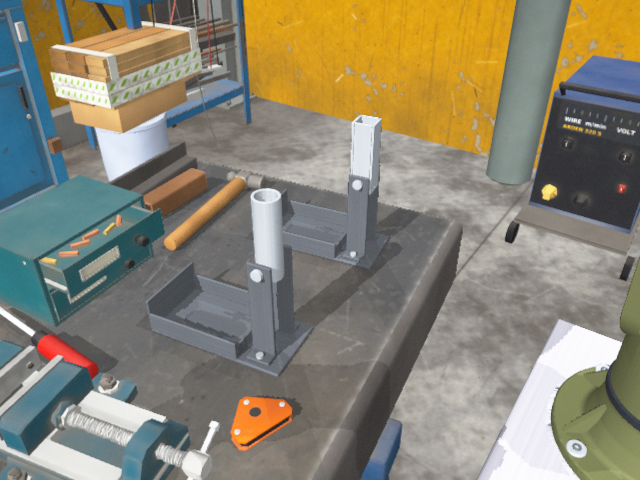

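Run:
```python
from h import *
W=np.load("top.npy");S=np.load("side.npy")
ok=lambda A:A[(A[:,2]<.3)]
for nm,yl in {"round":(.04,.24),"square":(-.25,-.04)}.items():
  for c,A in(("top",W),("side",S)):
    P=A.reshape(-1,3);P=P[(P[:,1]>yl[0])&(P[:,1]<yl[1])&(P[:,0]>.36)&(P[:,0]<.68)]
    R=P[(P[:,2]>.222)&(P[:,2]<.26)]
    B=P[(P[:,2]>.16)&(P[:,2]<.26)]
    for t,Q in(("rim",R),("tube",B)):
        if len(Q)>5:
            r=cv2.minAreaRect(Q[:,:2].astype(np.float32));print(nm,c,t,len(Q),np.round(r[0],3),np.round(r[1],3),round(r[2],1),Q.max(0).round(3)[2])
    T=P[(P[:,2]>.022)&(P[:,2]<.062)]
    if len(T)>5:
        r=cv2.minAreaRect(T[:,:2].astype(np.float32));print(nm,c,"tray",len(T),np.round(r[0],3),np.round(r[1],3),round(r[2],1))
p=cv2.imread("pics/top0.png")[140:290,200:450]
cv2.imwrite("pics/crop.png",cv2.resize(p,None,fx=3.2,fy=3.2,interpolation=cv2.INTER_CUBIC))
```

```text
round top rim 206 [0.457 0.12 ] [0.034 0.035] 0.2 0.239
round top tube 481 [0.457 0.12 ] [0.035 0.035] 0.7 0.239
round top tray 713 [0.533 0.133] [0.187 0.104] 9.1
round side rim 650 [0.456 0.121] [0.035 0.037] 33.7 0.237
round side tube 1978 [0.456 0.121] [0.035 0.037] 6.0 0.237
round side tray 3233 [0.532 0.133] [0.19  0.107] 8.3
square top rim 271 [ 0.481 -0.146] [0.036 0.036] 10.8 0.239
square top tube 578 [ 0.481 -0.146] [0.036 0.037] 10.8 0.239
square top tray 703 [ 0.557 -0.132] [0.188 0.105] 10.8
square side rim 461 [ 0.479 -0.145] [0.036 0.042] 10.4 0.237
square side tube 1549 [ 0.48  -0.145] [0.037 0.042] 9.9 0.237
square side tray 1498 [ 0.555 -0.131] [0.186 0.109] 10.3
```

View pics/crop.png

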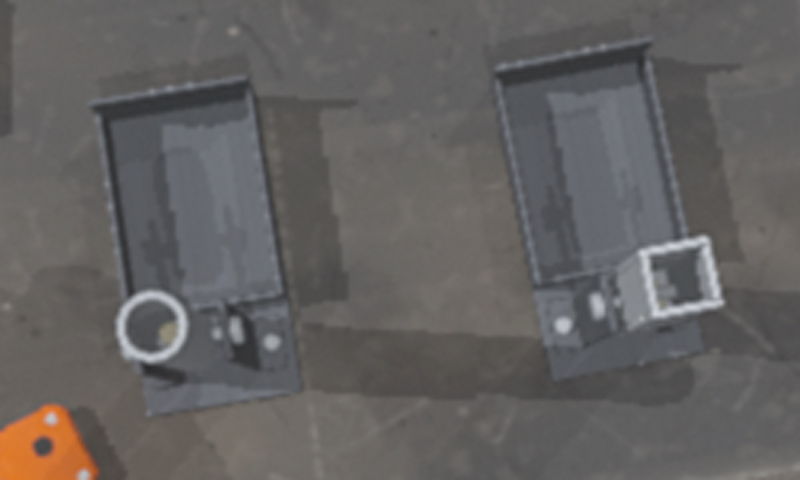

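drive_tool(
  moves="0 0 -0.05 -5 -1; -0.03 -0.03 -0.08 -12 -1; -0.065 -0.07 -0.08 -20 -1; -0.095 -0.105 -0.08 -27 -1; -0.13 -0.14 -0.08 -29.4 -1; -0.16 -0.175 -0.08 -29.4 -1; -0.19 -0.21 -0.08 -29.4 -1; -0.22 -0.245 -0.08 -29.4 -1",
  grip_force=20,
)

```text
time_s: 1.15
tool_pos: [0.3478, 0.3011, 0.3028]
tool_rot: [180.0, 0.0, -171.0]
force: [0.2, 0.1, 0.8]
grip_width: 0.0309
```

```bash
cat >> h.py <<'E'
from scipy.spatial.transform import Rotation as Ro
A=np.radians(9);SO=np.array([.4565,.1205,0]);SX=np.array([np.cos(A),np.sin(A),0])
def to(X,z,Y=0):
    o=get_obs();R=Ro.from_euler("xyz",o["tool_rot"],degrees=True).as_matrix()
    g=SO+X*SX+Y*np.array([-SX[1],SX[0],0])+[0,0,z];return (R.T@(g-np.array(o["tool_pos"]))).round(4)
def st():
    o=get_obs();d=np.array(o["tool_pos"])-SO
    print(o["time_s"],"stand xyz",np.round([d@SX,d[1]*SX[0]-d[0]*SX[1],d[2]],4),"rot",np.round(o["tool_rot"],1),"F",np.round(o["force"],1),o["grip_width"],"q",np.round(o["qpos"],0))
E
python3 -c "
from h import *
st();print(to(-.04,.30),to(-.04,.21))"
```

```text
1.15 stand xyz [-0.0791  0.1953  0.3028] rot [ 180.    0. -171.] F [0.2 0.1 0.8] 0.030856303382742794 q [-50.  -7.   5. 101.   1.  85.  54.]
[-0.0391 -0.1953  0.0027] [-0.0391 -0.1954  0.0927]
```

drive_tool(
  moves="-0.01 -0.05 0 0 -1; -0.02 -0.09 0 0 -1; -0.03 -0.13 0 0 -1; -0.039 -0.17 0 0 -1; -0.039 -0.195 0 0 -1; -0.039 -0.195 0 0 -1; -0.039 -0.195 0 0 -1; -0.039 -0.195 0 0 -1",
)

```text
time_s: 1.95
tool_pos: [0.416, 0.1179, 0.3026]
tool_rot: [180.0, 0.0, -170.9]
force: [-0.7, -0.4, -0.8]
grip_width: 0.0004
```

```bash
python3 -c "
from h import *
st();print(to(-.04,.21))"
```

```text
1.95 stand xyz [-0.0404  0.0037  0.3026] rot [ 180.     0.  -170.9] F [-0.7 -0.4 -0.8] 0.0004350544254377916 q [-40. -11.  18. 105.   3.  86.  76.]
[-0.0004 -0.0038  0.0926]
```

drive_tool(
  moves="0 -0.004 0.015 0 -1; 0 -0.004 0.035 0 -1; 0 -0.004 0.055 0 -1; 0 -0.004 0.075 0 -1; 0 -0.004 0.093 0 -1; 0 -0.004 0.093 0 -1; 0 -0.004 0.093 0 -1; 0 -0.004 0.093 0 -1",
)

```text
time_s: 2.75
tool_pos: [0.4175, 0.113, 0.2103]
tool_rot: [180.0, 0.1, -170.9]
force: [0.1, 0.6, -0.1]
grip_width: 0.0006
```

Run:
```python
from h import *
st()
p,d=look("side");cv2.imwrite("pics/side1.png",p[:400,100:560,::-1])
```

```text
2.75 stand xyz [-0.0397 -0.0013  0.2103] rot [ 1.800e+02  1.000e-01 -1.709e+02] F [ 0.1  0.6 -0.1] 0.000576762892791684 q [-40.  -9.  19. 114.   3.  75.  77.]
```

View pics/side1.png

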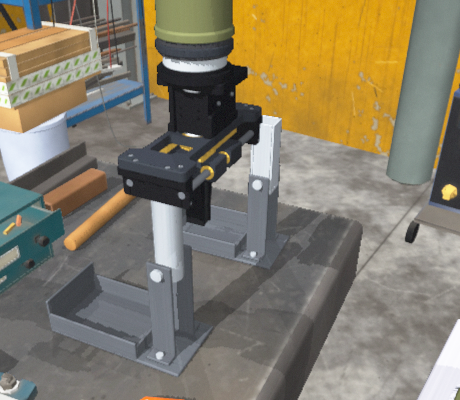

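drive_tool(
  moves="-0.012 0.001 0 0 -1; -0.03 0.001 -0.002 0 -1; -0.05 0.001 0.001 0 -1; -0.067 0.001 0.008 0 -1; -0.082 0.001 0.02 0 -1; -0.093 0.001 0.035 0 -1; -0.098 0.001 0.046 0 -1; -0.098 0.001 0.046 0 -1",
)

```text
time_s: 3.6
tool_pos: [0.5145, 0.1291, 0.1626]
tool_rot: [-180.0, -0.0, -171.0]
force: [0.8, 1.1, 2.3]
grip_width: 0.0003
```

Run:
```python
from h import *
st()
p,d=look("side");cv2.imwrite("pics/side2.png",p[:400,100:560,::-1])
print(to(.0605,.158),to(.0563,.1045))
```

```text
3.6 stand xyz [ 0.0586 -0.0006  0.1626] rot [-180.   -0. -171.] F [0.8 1.1 2.3] 0.0002801493909589072 q [-38.   6.  23. 105.  -2.  69.  84.]
[-0.0021  0.0005  0.0055] [0.0021 0.0006 0.059 ]
```

View pics/side2.png

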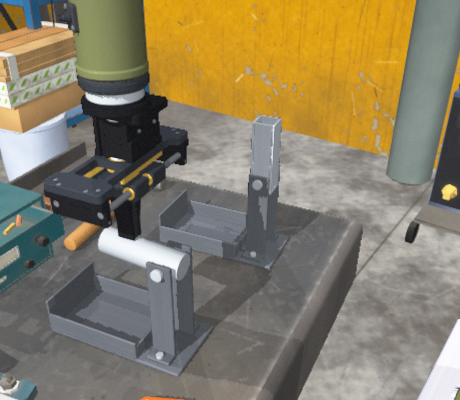

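drive_tool(
  moves="-0.002 0 0.005 0 -1; -0.007 0 0.019 0 -1; -0.007 0 0.034 0 -1; -0.002 0 0.049 0 -1; 0.001 0 0.055 0 -1; 0.002 0 0.058 0 -1; 0.002 0 0.058 0 -1; 0.002 0 0.058 0 -1",
)

```text
time_s: 4.45
tool_pos: [0.5124, 0.1287, 0.1063]
tool_rot: [180.0, 0.1, -171.0]
force: [2.1, 0.2, 3.3]
grip_width: 0.0003
```

Run:
```python
from h import *
st()
p,d=look("side");cv2.imwrite("pics/side3.png",cv2.resize(p[180:400,100:400,::-1],None,fx=2,fy=2))
print(search_frame("side","bolt")[:2])
```

```text
4.45 stand xyz [ 0.0565 -0.0007  0.1063] rot [ 1.80e+02  1.00e-01 -1.71e+02] F [2.1 0.2 3.3] 0.00028929966146143654 q [-38.   9.  23. 109.  -4.  62.  85.]
[{'uv': [206.0, 311.9], 'conf': 0.89}]
```

View pics/side3.png

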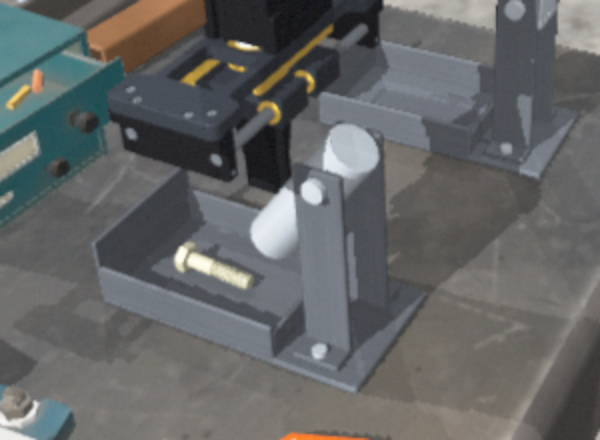

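drive_tool(
  moves="-0.0045 0 -0.008 0 -1; -0.009 0 -0.022 0 -1; -0.009 0 -0.037 0 -1; -0.004 0 -0.052 0 -1; -0.002 0 -0.056 0 -1; 0.003 0 -0.069 0 -1; 0.0145 0 -0.084 0 -1; 0.029 0 -0.096 0 -1",
)

```text
time_s: 5.35
tool_pos: [0.4823, 0.1239, 0.2024]
tool_rot: [-180.0, -0.0, -171.0]
force: [0.6, 0.1, -0.2]
grip_width: 0.0004
```

drive_tool(
  moves="0.017 0 -0.008 0 -1; 0.036 0 -0.01 0 -1; 0.055 0 -0.008 0 -1; 0.065 0 -0.008 0 -1; 0.067 0 -0.008 0 -1; 0.067 0 -0.03 0 -1; 0.067 0 -0.07 0 -1; 0.067 0 -0.11 0 -1",
)

```text
time_s: 6.15
tool_pos: [0.4168, 0.1133, 0.3125]
tool_rot: [-180.0, -0.1, -171.0]
force: [-0.1, 0.3, 0.3]
grip_width: 0.0004
```

drive_tool(
  moves="0 0 0 0 -1; 0 0 0 0 -1; 0 0 0 0 -1; 0 0 0 0 -1; 0 0 0 0 -1; 0 0 0 0 -1; 0 0 0 0 -1; 0 0 0 0 -1",
)

```text
time_s: 6.95
tool_pos: [0.4169, 0.1135, 0.3115]
tool_rot: [-180.0, -0.0, -171.0]
force: [-0.5, -0.4, -0.0]
grip_width: 0.0003
```

Run:
```python
from h import *
st()
p,d=look("side");cv2.imwrite("pics/side4.png",p[:400,100:560,::-1])
W=world("side",d)
for n in("bolt","square_tube"):
    for r in search_frame("side",n)[:1]:
        u,v=np.round(r["uv"]).astype(int);w=W[v,u];e=w-SO
        print(n,u,v,r["conf"],w.round(3),"stand",np.round([e@SX,e[1]*SX[0]-e[0]*SX[1],e[2]],3))
P=W.reshape(-1,3)
for c in((.456,.121),(.48,-.145)):
    for z0,z1 in((.16,.18),(.215,.24)):
        Q=P[(np.hypot(P[:,0]-c[0],P[:,1]-c[1])<.03)&(P[:,2]>z0)&(P[:,2]<z1)]
        print(c,z0,len(Q),Q.mean(0).round(3) if len(Q) else "")
```

```text
6.95 stand xyz [-0.0402 -0.0007  0.3115] rot [-180.   -0. -171.] F [-0.5 -0.4 -0. ] 0.0002870193439065767 q [-41. -11.  19. 104.   4.  87.  76.]
bolt 208 314 0.88 [0.56  0.141 0.019] stand [0.105 0.004 0.019]
square_tube 368 149 0.72 [ 0.467 -0.131  0.197] stand [-0.029 -0.25   0.197]
(0.456, 0.121) 0.16 407 [0.448 0.131 0.17 ]
(0.456, 0.121) 0.215 826 [0.454 0.124 0.228]
(0.48, -0.145) 0.16 334 [ 0.473 -0.134  0.17 ]
(0.48, -0.145) 0.215 596 [ 0.477 -0.141  0.228]
```

View pics/side4.png

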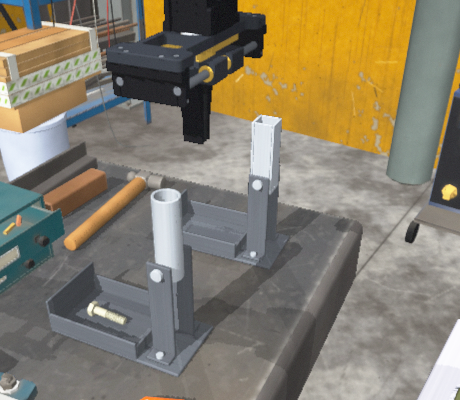

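drive_tool(
  moves="0 0 0 0 -1; 0 0 0 0 -1; 0 0 0 0 -1; 0 0 0 0 -1; 0 0 0 0 -1; 0 0 0 0 -1; 0 0 0 0 -1; 0 0 0 0 -1",
)

```text
time_s: 7.9
tool_pos: [0.4169, 0.1136, 0.3116]
tool_rot: [180.0, 0.0, -171.0]
force: [-0.2, 0.4, -0.8]
grip_width: 0.0005
```

```bash
python3 -c "
from h import *
print(sign_off())"
```

```text
the job is handed in; nothing more can be done
None
```

The bolt is out of the round tube and lying in its tray, and the job was handed in at about 8 s of the 45 s allowed. I pushed the tube over with the closed fingers to about 2.5 rad, a figure worked out from the finger position because the joint was not read directly. The bolt slid out. I then brought the fingers back along the same path so the spring could raise the tube, and lifted clear.

The last checks were one side picture and its depth data about 1 s before hand-in:
- **Bolt:** it lies in the tray at roughly x 0.105, y 0.004, z 0.019 m in the stand's frame, inside the judged limits.
- **Tubes:** the round tube is back upright and the square tube still stands where it was.
- **Gripper:** it is clear of everything, with about 1 N or less on the wrist, which is at noise level.

No check failed or disagreed. I did not re-image the scene during the final 0.8 s wait before handing in.

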